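# Turn the kit card and lay out the next pencil

### The job

Turn the stiff leaf with the yellow tab in the ring binder over across the rings, so that it lies flat on the left-hand pages and shows its other face. Then take the black pencil barrel that lies by itself on the table and lay it along the black outline printed there, and lay the red grip sleeve along the red outline. Leave the cup, the clip and the screwdriver where they are.

Things in the scene. Friction and masses are not known exactly. Their poses are not given: they have to be found in the camera images.
- binder: Open ring binder, fixed flat on the table; dark blue cover 195 mm along the spine, 335 mm across, 3 mm thick. Origin on the table under mid-spine; x along the spine away from the robot, y left, z up. Three chrome rings (30 mm radius, 36 mm up, tops at 68 mm) at x = -60, 0, 60 mm. A 173 mm long page block each side: top at 34 mm, ends 117 mm from mid-spine at the top, 98 mm at the bottom.
- leaf (a joint): Angle of the stiff leaf about the line through the ring centres (parallel to binder x, 36 mm up): 0 = flat on the right-hand pages (start), 1.57 upright, 3.14 = flat on the left. Swings freely with slight drag; falls to the side it leans to. Rigid off-white card, 180 mm along the spine, 3 mm thick, 90 g, reaching 22 to 142 mm from the axis, the yellow tab to 160 mm.
- tab (a point): Middle of the yellow tab (60 mm along the spine, mid-length), 151 mm from the leaf's axis, half-way through its 3 mm thickness; turns with the leaf. x along the spine, +y towards the axis. Lying flat, the leaf's edge and tab overhang the page block with 31 mm of free space down to the cover, so a slanted fingertip fits under the tab from outside and can lift it.
- barrel_outline (a point): Centre of the black barrel outline (129 x 21 mm with border, long side along its x, parallel to the spine) on the leaf's other face, 116 mm from the leaf's axis. Underneath at the start; once turned it is on top, 37.5 mm above the table, its z pointing down.
- sleeve_outline (a point): Centre of the red sleeve outline (71 by 25 mm with its border, long side along its x, parallel to the spine), on the same face, 65 mm from the leaf's axis.
- barrel_center (a point): Centre of the loose matte black hexagonal pencil barrel that lies by itself on the bare table left of the binder (the spares are in the walnut box): 120 mm long along its x, 12 mm over the flats, brass ends, 28 g, both ends alike (either way round will do). It lies on a flat, so this point is 6 mm above what it lies on.
- sleeve_center (a point): Centre of the red acrylic grip sleeve, a hexagonal tube 62 mm long along its x, 16 mm over the flats, 16 g, lying on a flat on the bare table left of the binder; this point is 8 mm above what it lies on. Either way round will do.
- cup_center (a point): Centre of the squat blue ceramic cup (84 mm wide, 65 mm high), half-way up; leave it alone.
- clip_center (a point): Centre of the chrome steel pocket clip, 62 mm long, 10 mm high; leave it alone.
- driver_grip (a point): Handle of a screwdriver lying on the table, 160 mm long; leave it alone.
Mind the look-alikes: they are no part of the job. Leave any blue or pink look-alike of the part that bears barrel_center alone.

How it is judged:
On the way:
1. the leaf is turned over and lies flat on the left-hand pages (value of joint leaf above 3.04 rad), for 0.2 s.
At the end, for the whole second after the job is handed in: The leaf lies flat on the left-hand pages (angle over 3.04 rad); the barrel lies flat on it with its centre within 12 mm of the black outline's centre and aligned with it within 0.15 rad; the sleeve lies flat on it with its centre within 12 mm of the red outline's centre and aligned within 0.2 rad (value of joint leaf above 3.04 rad and horizontal distance between barrel_center and barrel_outline below 0.012 m and angle between the x axis of barrel_center and the x axis of barrel_outline, either way round below 0.15 rad and z of barrel_center in the frame of barrel_outline between -0.01 and -0.003 m and horizontal distance between sleeve_center and sleeve_outline below 0.012 m and angle between the x axis of sleeve_center and the x axis of sleeve_outline, either way round below 0.2 rad and z of sleeve_center in the frame of sleeve_outline between -0.012 and -0.005 m); the robot touches nothing.
It fails at once if the cup, the clip or the screwdriver is moved more than 30 mm (distance of any of cup_center, clip_center, driver_grip from where it was at the start of the episode above 0.03 m).
It also fails if it takes over 64 s, if anything falls off the work surface, if the arm or the gripper's body presses on something with over 40 N, if the wrist force passes 120 N, or if a joint passes its speed limit or range.

### The arm

A 7-joint arm with a two-finger parallel gripper is mounted at the origin on the work surface. World frame = base frame: x ahead of the robot, y to its left, z up, the work surface at z = 0. Lengths are in m, angles in rad, forces in N, time in s.
With the tool pointing down it reaches from about 0.4 to 0.85 m from the base axis. Payload 10.4 kg.
Tool frame: the origin (TCP) lies midway between the tips of the shut fingers; the grasp point (between the pads) lies 19 mm behind it; z points along the fingers, y is the line along which they close (so a half turn about z gives the same grasp; the last joint's range is limited). The gripper opens to 87 mm and grips with 3 to 60 N. Pads are 19 mm wide; open, the fingers measure 117 mm over their backs; the gripper's body (75 mm by 190 mm) begins 51 mm behind the grasp point.
Start: joints at [1.28, 0.332, -0.065, 1.46, 0.022, 1.35, -0.088], TCP at [0.165, -0.603, 0.223] pointing down, gripper open.
Joint ranges: [-2.6, 2.6], [-0.5, 2.12], [-1.47, 1.34], [0.16, 2.42], [-1.27, 4.41], [0.06, 2.06], [-2.6, 2.6]. Speed limits (rad/s): [2.22, 2.22, 2.79, 2.79, 3.14, 3.14, 3.14].

### API

Orientations are given as a unit quaternion [x, y, z, w].
In Python, from bench import r gives the robot as it stands.
- The arm moves only by the tool move_arm, never from a script. Its argument "targets" is a list of rows, each a list of 3 entries, a list of its own where there are three numbers: the shift along the tool's x, y, z in cm, then the turn, a rotation vector about the tool's x, y, z in rad, then the opening in per cent of the stroke, from 0 (shut) to 100 (fully open). In form: [[[x, y, z], [wx, wy, wz], gripper], ...]. A call has 1 to 20 rows; each row shifts and turns the commanded pose from where the row before left it, along the tool's axes as they then stand; what a row does not reach is not made up. A row lasts 1/8 s, in which the tool goes at most 62.5 mm and 10.7 degrees, less where a joint would pass 70% of its speed; a pose out of reach is approached as far as the arm can. A call with a gripper value outside its range is refused whole. The fingers move at their own pace and stop on an object; "grip_force" is the grip in N (left out, the last holds). Time passes only in rows, so rows that do not move let the fingers close. It gives the time, the measured TCP pose, the force, the opening and the grip force at its end, in the units of the state.
- r.read_state(): the state, without advancing time (a new reading comes with each control period).
- r.camera(name): name is "side" or "top" or "wrist"; returns a dict with "image" (480x640x3 uint8, blue, green, red), "vertical_fov" (degrees; the focal length in pixels is half the picture's height over the tangent of half this angle, whatever the lens; pixels are square), "cx", "cy" (the principal point, pixels), "cam_to_world" (4x4, takes a point from camera to world coordinates). Camera axes: x right, y down, z forward; pixel columns grow to the right and rows downward; lengths in m; the calibration is good to about 2 mm. A picture is of the moment at which its call begins. There is no depth.
- r.close_job(): hands the job in; it is judged then, once.
The state is a dict: "time": time; "joint_positions": joint angles; "joint_vel": joint speeds; "joint_torque": joint torques, N m; "ee_pos": TCP position; "eef_rot": TCP orientation; "ft_force": force on the tool from outside, world axes, zero at the start; "torque": the same for the moment, N m; "width": finger opening in m; "grip_force": force on a finger pad.
Only numpy, scipy, OpenCV 4.12 (cv2) and the standard library are available. Lean on these libraries where they do the work, as an engineer would, in place of code of your own. Each camera call takes 0.05 s, during which the arm holds its last target. There are 200 camera calls.

## Working session

There is one attempt and no reset: what is moved stays moved. The work goes in short steps, Python scripts to look and compute and a tool call to move; the robot and the scene stay as the last step left them, time stands still between calls to the robot, and variables do not carry over. Pictures are saved under pics/ and viewed, at most 10 in all, crops included, and the job is handed in when it is done.

Besides the shell and the picture viewer there is one more tool, called after "Call:" by a JSON object that holds its "api" and its "payload". move_arm: Moves the arm, as the interface text tells. Its arguments: {"type":"object","properties":{"targets":{"type":"array"},"grip_force":{"type":"number"}},"required":["targets"]}

```bash
ls; mkdir -p pics; cat > h.py <<'E'
import numpy as np, cv2
from scipy.spatial.transform import Rotation as R
from bench import r
def ray(c,px):
    f=c["image"].shape[0]/2/np.tan(np.radians(c["vertical_fov"])/2)
    M=np.array(c["cam_to_world"]); px=np.atleast_2d(px).astype(float)
    d=np.c_[(px[:,0]-c["cx"])/f,(px[:,1]-c["cy"])/f,np.ones(len(px))]@M[:3,:3].T
    return M[:3,3],d
def onz(c,px,z):
    o,d=ray(c,px); return o+d*((z-o[2])/d[:,2])[:,None]
def proj(c,P):
    f=c["image"].shape[0]/2/np.tan(np.radians(c["vertical_fov"])/2)
    M=np.array(c["cam_to_world"]); q=(np.atleast_2d(P)-M[:3,3])@M[:3,:3]
    return q[:,:2]/q[:,2:]*f+[c["cx"],c["cy"]]
E
python3 - <<'E'
from h import *
for n in("top","side"):
    c=r.camera(n); cv2.imwrite(f"pics/{n}0.png",c["image"]); print(n,c["vertical_fov"],c["cx"],c["cy"],np.round(c["cam_to_world"],3).tolist())
s=r.read_state();print(s)
E
```

```text
pics
top 52.201070800801666 317.49928606304786 236.03381833429876 [[-0.009, -0.995, 0.104, 0.406], [-1.0, 0.009, -0.003, -0.03], [0.002, -0.104, -0.995, 1.287], [0.0, 0.0, 0.0, 1.0]]
side 54.73984986164108 325.8404685532961 241.34646046349417 [[-0.896, -0.279, 0.346, 0.164], [-0.444, 0.539, -0.716, 0.739], [0.013, -0.795, -0.607, 0.724], [0.0, 0.0, 0.0, 1.0]]
{'time': 0.1, 'joint_positions': array([ 1.28037102,  0.33280677, -0.06470847,  1.46083195,  0.02160482,
        1.34989697, -0.08847335]), 'joint_vel': array([ 0.00127487, -0.00043335, -0.00076862, -0.00249531, -0.00129841,
       -0.00061406, -0.00184282]), 'joint_torque': array([ 1.12950227e-03, -6.24548364e+01,  2.42377189e-02, -3.90716314e+01,
       -6.15726016e-02,  3.65690002e-02, -3.71219130e-05]), 'ee_pos': array([ 0.16530881, -0.60239484,  0.22184683]), 'eef_rot': array([ 9.91043267e-01,  1.33539711e-01, -1.11582489e-04, -6.13634988e-04]), 'ft_force': array([-0.06510368, -0.2916831 ,  0.31479726]), 'torque': array([0.03759283, 0.01414469, 0.04492446]), 'grip_force': 0.0, 'width': 0.08677240991806241}
```

View pics/top0.png

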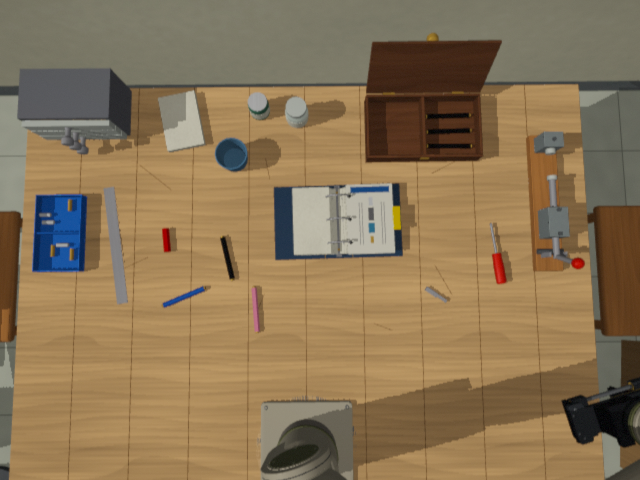

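View pics/side0.png

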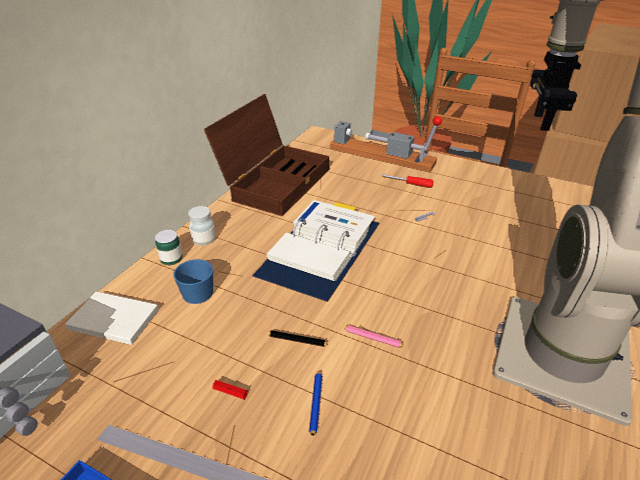

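Top view: the binder is centred near (338,222), with the yellow tab at (397,217). Black candidates are the loose barrel at (227,258) and the spares in the walnut box at about (450,115-145). Only the one at (227,258) lies by itself on the bare table. Blue (185,297) and pink (256,310) are look-alikes. The red sleeve is at (167,240); the other red thing, at (499,268), is the screwdriver handle. The side view shows the same layout.

```bash
cat > m.py <<'E'
from h import *
def blob(c,mask,win,z):
    x0,y0,x1,y1=win; m=np.zeros_like(mask); m[y0:y1,x0:x1]=mask[y0:y1,x0:x1]
    cs,_=cv2.findContours(m,cv2.RETR_EXTERNAL,cv2.CHAIN_APPROX_NONE)
    k=max(cs,key=cv2.contourArea)[:,0]
    P=onz(c,k,z)[:,:2].astype(np.float32)
    (ctr,sz,a)=cv2.minAreaRect(P*1000); 
    b=cv2.boxPoints((ctr,sz,a)); e=max((b[1]-b[0],b[2]-b[1]),key=np.linalg.norm)
    return np.round(ctr,1),np.round(sz,1),round(float(np.degrees(np.arctan2(e[1],e[0]))),1)
E
python3 - <<'E'
from m import *
c=r.camera("top"); im=c["image"]; hsv=cv2.cvtColor(im,cv2.COLOR_BGR2HSV); H,S,V=cv2.split(hsv)
blk=((V<60)*255).astype(np.uint8)
red=(((H<6)|(H>172))&(S>170)&(V>80)).astype(np.uint8)*255
yel=((H>20)&(H<35)&(S>200)&(V>150)).astype(np.uint8)*255
navy=((H>100)&(H<130)&(S>100)&(V<130)).astype(np.uint8)*255
print("barrel",blob(c,blk,(205,230,245,285),.008))
print("sleeve",blob(c,red,(150,220,185,260),.010))
print("tab",blob(c,yel,(385,195,410,240),.0375))
print("cover",blob(c,navy,(265,175,410,265),.003))
w=((V>150)&(S<60)).astype(np.uint8)*255
print("pagesL",blob(c,w,(285,180,332,262),.034)); print("leaf",blob(c,w,(343,180,398,262),.0375))
cv2.imwrite("pics/crop1.png",cv2.resize(im[170:330,140:420],None,fx=2.8,fy=2.8,interpolation=cv2.INTER_CUBIC))
E
```

```text
barrel (array([485.2, 202.6]), array([108.9,  11.4]), 13.7)
sleeve (array([532., 362.]), array([59.3, 16.9]), 7.0)
tab (array([ 582., -238.]), array([55.3, 16.6]), 2.0)
cover (array([576.6,  15.7]), array([187.7, 123.3]), 1.4)
pagesL (array([577.1, -18.5]), array([173.3,  95.6]), 1.3)
leaf (array([ 581. , -162.9]), array([180.7, 131.7]), 1.3)
```

View pics/crop1.png

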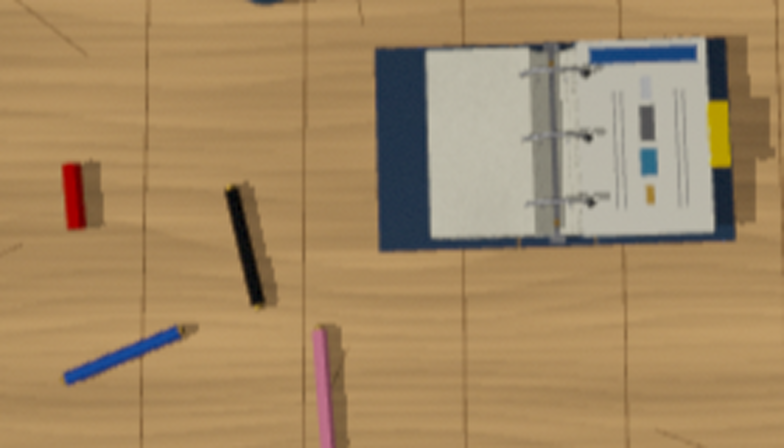

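The crop confirms it: the black barrel with brass ends is alone on bare table at about crop (245,245), and the red sleeve is at (73,196). Sizes match. The binder axis is at y≈-0.087, centre x≈0.579, yaw≈0.024. The tab's measured distance of 151 mm agrees with this.

```bash
cat > plan.py <<'E'
from h import *
def down(yaw):  # tool x at world yaw, z down
    return R.from_euler("z",yaw)*R.from_matrix(np.diag([1,-1,-1]))
def slant(a,psi=0.024): # tool z tilted a from down towards binder +y, tool x towards +y/up
    return R.from_euler("z",psi)*R.from_matrix(np.array([[0,np.cos(a),np.sin(a)],[1,0,0],[0,np.sin(a),-np.cos(a)]]).T)
def rows(wps,p=None,q=None,grip=0):
    """wps: list of (pos,Rot,n); prints rounded rows, accumulating commanded pose"""
    s=r.read_state()
    p=s["ee_pos"] if p is None else np.array(p,float); q=R.from_quat(s["eef_rot"]) if q is None else q
    out=[]
    for P,Q,n in wps:
        for k in range(n):
            t=q.inv().apply((np.array(P)-p)/(n-k))*100; w=(q.inv()*Q).as_rotvec()/(n-k)
            t=np.round(t,1); w=np.round(w,3)
            out.append([t.tolist(),w.tolist(),grip]); p=p+q.apply(t)/100; q=q*R.from_rotvec(w)
    print(len(out),out); print("end",p.round(4),q.as_quat().round(4))
    return p,q
C0=np.array([.579,-.087]); PSI=.024
def B(x,y,z): return np.array([*(C0+R.from_euler("z",PSI).as_matrix()[:2,:2]@[x,y]),z])
E
python3 - <<'E'
from plan import *
a=np.radians(50);Q=slant(a); print(Q.as_matrix().round(2))
pre=B(0,-.28,.12)
rows([(pre,Q,14)])
E
```

```text
[[-0.02  1.   -0.02]
 [ 0.64  0.02  0.77]
 [ 0.77  0.   -0.64]]
14 [[[3.3, -0.8, 0.7], [0.041, 0.053, -0.088], 0], [[3.4, -0.5, 0.9], [0.041, 0.053, -0.088], 0], [[3.3, -0.2, 1.1], [0.041, 0.053, -0.088], 0], [[3.3, 0.2, 1.3], [0.041, 0.053, -0.088], 0], [[3.2, 0.5, 1.5], [0.041, 0.053, -0.088], 0], [[3.0, 0.9, 1.6], [0.041, 0.052, -0.088], 0], [[2.8, 1.2, 1.7], [0.041, 0.053, -0.089], 0], [[2.6, 1.5, 1.8], [0.041, 0.053, -0.088], 0], [[2.4, 1.8, 1.9], [0.042, 0.052, -0.088], 0], [[2.1, 2.1, 1.9], [0.041, 0.053, -0.089], 0], [[1.8, 2.3, 1.9], [0.042, 0.052, -0.088], 0], [[1.5, 2.5, 1.9], [0.041, 0.053, -0.089], 0], [[1.2, 2.8, 1.9], [0.042, 0.052, -0.088], 0], [[0.9, 2.9, 1.8], [0.041, 0.053, -0.089], 0]]
end [ 0.5859 -0.3668  0.1195] [ 0.6331  0.6485  0.2955 -0.3023]
```

Call:
{"api": "move_arm", "payload": {"targets": [[[3.3,-0.8,0.7],[0.041,0.053,-0.088],0],[[3.4,-0.5,0.9],[0.041,0.053,-0.088],0],[[3.3,-0.2,1.1],[0.041,0.053,-0.088],0],[[3.3,0.2,1.3],[0.041,0.053,-0.088],0],[[3.2,0.5,1.5],[0.041,0.053,-0.088],0],[[3.0,0.9,1.6],[0.041,0.052,-0.088],0],[[2.8,1.2,1.7],[0.041,0.053,-0.089],0],[[2.6,1.5,1.8],[0.041,0.053,-0.088],0],[[2.4,1.8,1.9],[0.042,0.052,-0.088],0],[[2.1,2.1,1.9],[0.041,0.053,-0.089],0],[[1.8,2.3,1.9],[0.042,0.052,-0.088],0],[[1.5,2.5,1.9],[0.041,0.053,-0.089],0],[[1.2,2.8,1.9],[0.042,0.052,-0.088],0],[[0.9,2.9,1.8],[0.041,0.053,-0.089],0]]}}

```text
time: 1.9
ee_pos: [0.5866, -0.367, 0.1194]
eef_rot: [0.632, 0.649, 0.296, -0.303]
ft_force: [1.2, 0.1, 0.2]
width: 0.0007
grip_force: 0.0
```

```bash
python3 - <<'E'
from plan import *
Q=slant(np.radians(50))
rows([(B(0,-.208,.060),Q,5),(B(0,-.154,.015),Q,6)])
E
```

```text
11 [[[0.0, -0.0, 1.9], [-0.0, -0.0, 0.0], 0], [[0.0, -0.0, 1.9], [-0.0, -0.0, 0.001], 0], [[0.0, -0.0, 1.8], [-0.0, -0.0, 0.0], 0], [[0.0, -0.0, 1.9], [-0.0, -0.0, 0.001], 0], [[0.1, -0.1, 1.8], [-0.0, -0.001, 0.0], 0], [[-0.0, 0.0, 1.2], [-0.0, 0.0, 0.0], 0], [[-0.0, 0.0, 1.2], [-0.0, 0.0, 0.0], 0], [[-0.0, 0.0, 1.2], [-0.0, 0.0, 0.0], 0], [[-0.0, 0.0, 1.2], [-0.0, 0.0, 0.0], 0], [[-0.0, 0.0, 1.1], [-0.0, 0.0, 0.0], 0], [[-0.0, 0.0, 1.2], [-0.0, 0.0, 0.0], 0]]
end [ 0.5825 -0.2407  0.0148] [ 0.6329  0.6487  0.2951 -0.3025]
```

Call:
{"api": "move_arm", "payload": {"targets": [[[0,0,1.9],[0,0,0],0],[[0,0,1.9],[0,0,0],0],[[0,0,1.8],[0,0,0],0],[[0,0,1.9],[0,0,0],0],[[0.1,-0.1,1.8],[0,0,0],0],[[0,0,1.2],[0,0,0],0],[[0,0,1.2],[0,0,0],0],[[0,0,1.2],[0,0,0],0],[[0,0,1.2],[0,0,0],0],[[0,0,1.1],[0,0,0],0],[[0,0,1.2],[0,0,0],0]]}}

```text
time: 3.28
ee_pos: [0.5822, -0.2407, 0.0149]
eef_rot: [0.633, 0.649, 0.295, -0.302]
ft_force: [1.5, 0.3, -0.4]
width: 0.0004
grip_force: 0.0
```

```bash
python3 - <<'E'
from plan import *
c=r.camera("side"); u,v=proj(c,[.582,-.24,.03])[0].astype(int); print(u,v)
cv2.imwrite("pics/lift0.png",cv2.resize(c["image"][120:300,240:480],None,fx=3,fy=3))
a=np.radians(50);Q=slant(a)
wp=[]
for f in range(8,113,8):
    rr=.140 if f<50 else .130
    f_=np.radians(f); wp.append((B(0,-rr*np.cos(f_)-.0061,.0345+rr*np.sin(f_)-.0073),Q,1))
rows(wp)
E
```

```text
344 207
14 [[[3.0, 0.1, -1.5], [-0.001, -0.0, 0.001], 0], [[1.7, -0.0, -1.0], [0.0, -0.0, -0.0], 0], [[1.8, -0.0, -0.6], [0.0, -0.0, -0.0], 0], [[1.9, -0.0, -0.4], [0.0, -0.0, -0.0], 0], [[2.0, -0.0, -0.2], [0.0, -0.0, -0.0], 0], [[1.9, -0.0, 0.2], [0.0, -0.0, -0.0], 0], [[1.7, -0.0, 1.3], [0.0, -0.0, -0.0], 0], [[1.7, -0.0, 0.7], [0.0, -0.0, -0.0], 0], [[1.6, -0.0, 0.8], [0.0, -0.0, -0.0], 0], [[1.4, -0.0, 1.1], [0.0, -0.0, -0.0], 0], [[1.3, -0.0, 1.2], [0.0, -0.0, -0.0], 0], [[1.2, -0.0, 1.5], [0.0, -0.0, -0.0], 0], [[0.9, -0.0, 1.5], [0.0, -0.0, -0.0], 0], [[0.6, -0.0, 1.7], [0.0, -0.0, -0.0], 0]]
end [ 0.5782 -0.0449  0.1475] [ 0.6331  0.6483  0.2953 -0.3026]
```

View pics/lift0.png

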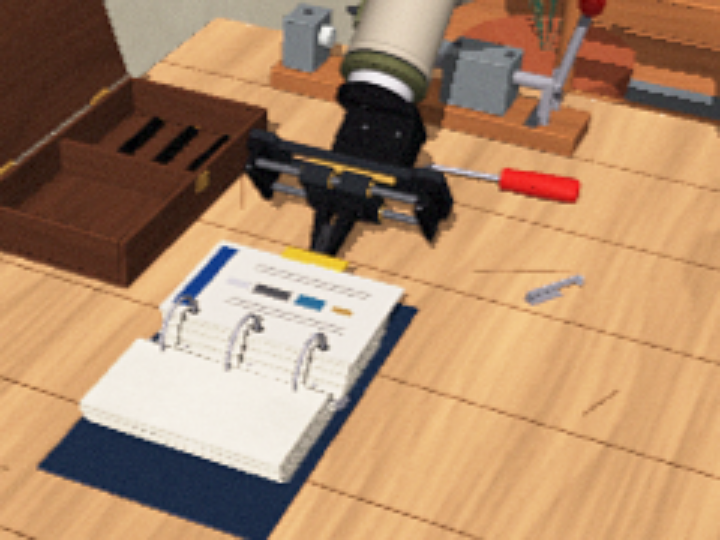

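The shut fingertips disappear under the yellow tab at about crop (320,255), which is where I wanted them. Next I lift along the arc.

Call:
{"api": "move_arm", "payload": {"targets": [[[1.5,0,-0.7],[0,0,0],0],[[1.5,0,-0.8],[0,0,0],0],[[1.7,0,-1.0],[0,0,0],0],[[1.8,0,-0.6],[0,0,0],0],[[1.9,0,-0.4],[0,0,0],0],[[2.0,0,-0.2],[0,0,0],0],[[1.9,0,0.2],[0,0,0],0]]}}

```text
time: 4.2
ee_pos: [0.5809, -0.1879, 0.1332]
eef_rot: [0.633, 0.649, 0.295, -0.302]
ft_force: [-0.2, 0.5, -1.5]
width: 0.0007
grip_force: 0.2
```

```bash
python3 - <<'E'
from plan import *
c=r.camera("side"); print(r.read_state()["ft_force"])
cv2.imwrite("pics/lift1.png",cv2.resize(c["image"][100:300,240:480],None,fx=2.5,fy=2.5))
E
```

```text
[2.31586955 0.07228393 1.91091621]
```

View pics/lift1.png

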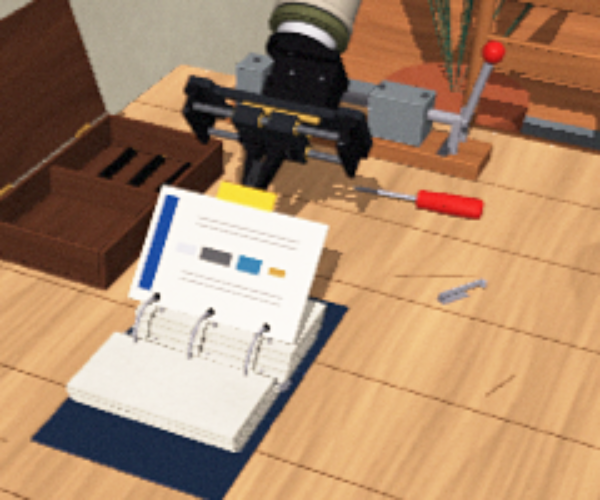

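The leaf is up at about 48° and resting on the fingers. I continue past upright, then back off to clear it.

Call:
{"api": "move_arm", "payload": {"targets": [[[1.7,0,1.3],[0,0,0],0],[[1.7,0,0.7],[0,0,0],0],[[1.6,0,0.8],[0,0,0],0],[[1.4,0,1.1],[0,0,0],0],[[1.3,0,1.2],[0,0,0],0],[[1.2,0,1.5],[0,0,0],0],[[0.9,0,1.5],[0,0,0],0],[[0.6,0,1.7],[0,0,0],0],[[0.4,0,1.7],[0,0,0],0],[[0,0,0],[0,0,0],0],[[0,0,-3],[0,0,0],0],[[0,0,-4],[0,0,0],0],[[0,0,-4],[0,0,0],50]]}}

```text
time: 5.88
ee_pos: [0.5789, -0.1173, 0.2121]
eef_rot: [0.634, 0.648, 0.295, -0.302]
ft_force: [0.7, -0.5, -0.2]
width: 0.0049
grip_force: 0.0
```

```bash
python3 - <<'E'
from plan import *
c=r.camera("top"); print(r.read_state()["ft_force"])
cv2.imwrite("pics/turn.png",cv2.resize(c["image"][150:330,140:440],None,fx=2.6,fy=2.6))
E
```

```text
[-1.1677328  -3.58889233  1.75763494]
```

View pics/turn.png

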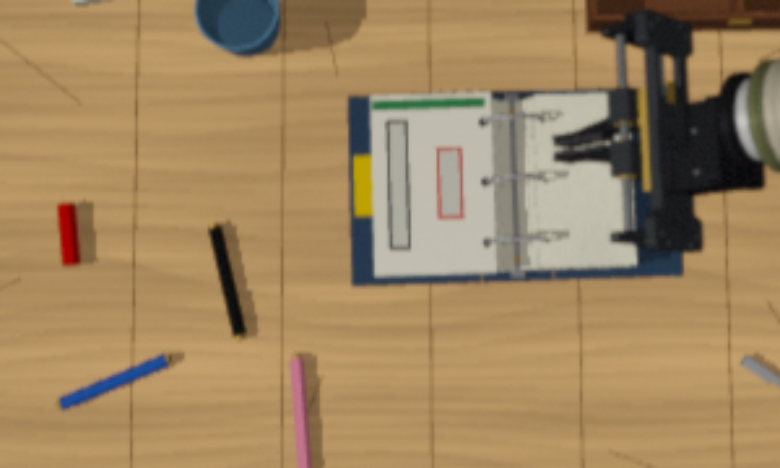

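The leaf is now flat on the left with its outlines showing: black at crop (398,185), red at crop (450,183), tab at (362,186). Next I measure the outlines and plan the barrel pick.

```bash
python3 - <<'E'
from m import *
from plan import *
c=r.camera("top"); im=c["image"]; H,S,V=cv2.split(cv2.cvtColor(im,cv2.COLOR_BGR2HSV))
blk=((V<120)*255).astype(np.uint8); red=(((H<10)|(H>170))&(S>60)).astype(np.uint8)*255
bo=blob(c,blk,(286,192,302,250),.0375); so=blob(c,red,(303,200,324,240),.0375)
print("barrel_outline",bo,"exp",B(0,.116,0)[:2]); print("sleeve_outline",so,"exp",B(0,.065,0)[:2])
p,q=rows([([.485,.203,.14],down(np.radians(13.7)),14),([.485,.203,.003],down(np.radians(13.7)),6)],grip=50)
E
```

```text
barrel_outline (array([597.4,  20.7]), array([80.8,  2.6]), 1.6) exp [0.57621627 0.02896659]
sleeve_outline (array([577.4, -23. ]), array([25.7, 67.6]), -0.4) exp [ 0.57744015 -0.02201872]
20 [[[1.1, -0.6, 2.1], [-0.041, -0.052, 0.09], 50], [[1.1, -0.8, 2.0], [-0.041, -0.052, 0.09], 50], [[1.2, -1.0, 1.9], [-0.042, -0.052, 0.09], 50], [[1.2, -1.2, 1.8], [-0.042, -0.052, 0.09], 50], [[1.1, -1.4, 1.7], [-0.041, -0.052, 0.09], 50], [[1.1, -1.5, 1.6], [-0.042, -0.052, 0.09], 50], [[1.0, -1.7, 1.5], [-0.042, -0.052, 0.09], 50], [[0.9, -1.9, 1.3], [-0.041, -0.053, 0.09], 50], [[0.8, -2.0, 1.2], [-0.042, -0.052, 0.09], 50], [[0.7, -2.1, 1.1], [-0.041, -0.053, 0.09], 50], [[0.6, -2.2, 1.0], [-0.042, -0.052, 0.09], 50], [[0.4, -2.3, 0.8], [-0.041, -0.053, 0.09], 50], [[0.3, -2.4, 0.7], [-0.042, -0.052, 0.09], 50], [[0.1, -2.4, 0.7], [-0.041, -0.053, 0.09], 50], [[-0.0, 0.0, 2.3], [-0.0, 0.0, -0.0], 50], [[-0.0, 0.0, 2.3], [-0.0, 0.0, -0.0], 50], [[-0.0, 0.0, 2.3], [-0.0, 0.0, -0.0], 50], [[-0.0, 0.0, 2.3], [-0.0, 0.0, -0.0], 50], [[-0.0, 0.0, 2.2], [-0.0, 0.0, -0.0], 50], [[-0.0, 0.0, 2.3], [-0.0, 0.001, -0.0], 50]]
end [0.485  0.2035 0.0026] [ 9.929e-01  1.191e-01  2.000e-04 -2.000e-04]
```

The red outline agrees with the model to about 1 mm. The black mask picked up only one edge (length 81 mm, wrong), so I use the model point (0.576, 0.029) and check it later. Moving over the barrel.

Call:
{"api": "move_arm", "payload": {"targets": [[[1.1,-0.6,2.1],[-0.041,-0.052,0.09],50],[[1.1,-0.8,2.0],[-0.041,-0.052,0.09],50],[[1.2,-1.0,1.9],[-0.042,-0.052,0.09],50],[[1.2,-1.2,1.8],[-0.042,-0.052,0.09],50],[[1.1,-1.4,1.7],[-0.041,-0.052,0.09],50],[[1.1,-1.5,1.6],[-0.042,-0.052,0.09],50],[[1.0,-1.7,1.5],[-0.042,-0.052,0.09],50],[[0.9,-1.9,1.3],[-0.041,-0.053,0.09],50],[[0.8,-2.0,1.2],[-0.042,-0.052,0.09],50],[[0.7,-2.1,1.1],[-0.041,-0.053,0.09],50],[[0.6,-2.2,1.0],[-0.042,-0.052,0.09],50],[[0.4,-2.3,0.8],[-0.041,-0.053,0.09],50],[[0.3,-2.4,0.7],[-0.042,-0.052,0.09],50],[[0.1,-2.4,0.7],[-0.041,-0.053,0.09],50],[[0,0,0],[0,0,0],50],[[0,0,0],[0,0,0],50]]}}

```text
time: 7.98
ee_pos: [0.4816, 0.2078, 0.1388]
eef_rot: [0.992, 0.123, -0.002, -0.002]
ft_force: [0.2, -1.1, 0.4]
width: 0.0435
grip_force: 0.0
```

```bash
python3 - <<'E'
from m import *
s=r.read_state(); print(s["joint_positions"].round(2))
c=r.camera("wrist"); V=cv2.cvtColor(c["image"],cv2.COLOR_BGR2HSV)[...,2]
print(proj(c,[[.485,.203,.006],[.427,.189,.006],[.543,.217,.006]]).round())
cv2.imwrite("pics/w1.png",c["image"])
E
```

```text
[ 0.17  0.26 -0.74  1.8   0.18  1.16 -1.96]
[[329. 223.]
 [328. 301.]
 [330. 137.]]
```

View pics/w1.png

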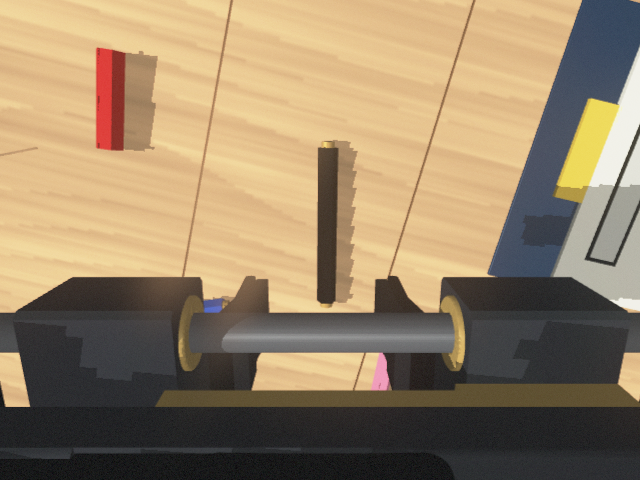

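The wrist view shows the barrel running from (328,142) to (327,305). Its centre at (327.5,223) is within about a millimetre of the prediction (329,223), and the fingers straddle it. Correcting by the measured offset and descending.

```bash
python3 - <<'E'
from plan import *
Q=down(np.radians(13.7))
rows([([.485,.203,.05],Q,3),([.485,.203,.004],Q,3)],grip=50)
E
```

```text
6 [[[0.1, 0.2, 3.0], [-0.001, 0.001, 0.002], 50], [[0.1, 0.2, 2.9], [-0.002, 0.001, 0.002], 50], [[0.0, 0.1, 3.0], [-0.001, 0.001, 0.002], 50], [[0.0, 0.0, 1.5], [-0.0, -0.0, -0.0], 50], [[0.0, 0.0, 1.5], [-0.0, -0.0, -0.0], 50], [[0.0, 0.0, 1.6], [-0.0, -0.0, -0.0], 50]]
end [0.4848 0.2031 0.004 ] [ 9.929e-01  1.191e-01  1.000e-04 -2.000e-04]
```

Call:
{"api": "move_arm", "payload": {"targets": [[[0.1,0.2,3.0],[-0.001,0.001,0.002],50],[[0.1,0.2,2.9],[-0.002,0.001,0.002],50],[[0,0.1,3.0],[-0.001,0.001,0.002],50],[[0,0,1.5],[0,0,0],50],[[0,0,1.5],[0,0,0],50],[[0,0,1.6],[0,0,0],50],[[0,0,0],[0,0,0],50],[[0,0,0],[0,0,0],0],[[0,0,0],[0,0,0],0],[[0,0,0],[0,0,0],0],[[0,0,0],[0,0,0],0]], "grip_force": 15}}

```text
time: 9.4
ee_pos: [0.4847, 0.2042, 0.0044]
eef_rot: [0.993, 0.119, 0.0, -0.0]
ft_force: [0.4, 0.4, 2.9]
width: 0.013
grip_force: 15.0
```

Gripped, width 13 mm. Lifting and moving it over the black outline.

```bash
python3 - <<'E'
from plan import *
c=r.camera("top"); print(onz(c,[[140+398/2.6,150+185/2.6],[140+450/2.6,150+183/2.6]],.0375).round(4))
p0=r.read_state()["ee_pos"]; t=B(0,.116,0); Q=down(PSI)
rows([([*p0[:2],.10],down(np.radians(13.7)),4),([*t[:2],.09],Q,9),([*t[:2],.060],Q,2)])
E
```

```text
[[ 0.5748  0.0283  0.0375]
 [ 0.5763 -0.0232  0.0375]]
15 [[[0.0, -0.0, -2.4], [-0.0, -0.0, -0.0], 0], [[0.0, -0.0, -2.4], [-0.0, -0.0, -0.0], 0], [[0.0, -0.0, -2.4], [-0.0, -0.0, -0.0], 0], [[0.0, -0.0, -2.4], [-0.0, -0.001, -0.0], 0], [[0.5, 2.1, 0.1], [-0.0, 0.0, 0.024], 0], [[0.6, 2.1, 0.1], [-0.0, 0.0, 0.024], 0], [[0.6, 2.1, 0.1], [-0.0, 0.0, 0.024], 0], [[0.7, 2.1, 0.1], [-0.0, 0.0, 0.024], 0], [[0.7, 2.1, 0.1], [-0.0, 0.0, 0.024], 0], [[0.8, 2.1, 0.1], [-0.0, 0.0, 0.024], 0], [[0.8, 2.0, 0.1], [-0.0, 0.0, 0.024], 0], [[0.9, 2.0, 0.2], [-0.0, 0.0, 0.024], 0], [[1.0, 2.0, 0.1], [-0.0, 0.0, 0.023], 0], [[-0.0, 0.0, 1.5], [-0.0, 0.0, 0.0], 0], [[-0.0, 0.0, 1.5], [-0.0, 0.0, 0.0], 0]]
end [0.5767 0.0291 0.0603] [ 9.999e-01  1.200e-02 -2.000e-04 -2.000e-04]
```

Call:
{"api": "move_arm", "payload": {"targets": [[[0,0,-2.4],[0,0,0],0],[[0,0,-2.4],[0,0,0],0],[[0,0,-2.4],[0,0,0],0],[[0,0,-2.4],[0,0,0],0],[[0.5,2.1,0.1],[0,0,0.024],0],[[0.6,2.1,0.1],[0,0,0.024],0],[[0.6,2.1,0.1],[0,0,0.024],0],[[0.7,2.1,0.1],[0,0,0.024],0],[[0.7,2.1,0.1],[0,0,0.024],0],[[0.8,2.1,0.1],[0,0,0.024],0],[[0.8,2.0,0.1],[0,0,0.024],0],[[0.9,2.0,0.2],[0,0,0.024],0],[[1.0,2.0,0.1],[0,0,0.023],0],[[0,0,1.5],[0,0,0],0],[[0,0,1.5],[0,0,0],0],[[0,0,0],[0,0,0],0],[[0,0,0],[0,0,0],0]]}}

```text
time: 11.58
ee_pos: [0.5764, 0.0298, 0.0602]
eef_rot: [1.0, 0.013, -0.0, -0.0]
ft_force: [0.2, 0.3, 0.0]
width: 0.0131
grip_force: 15.0
```

```bash
python3 - <<'E'
from plan import *
c=r.camera("wrist"); cv2.imwrite("pics/w2.png",c["image"])
t=B(0,.116,.0375); print(proj(c,[B(.0645,.116,.0375),t]).round())
rows([([*t[:2],.0430],down(PSI),4)])
E
```

```text
[[322. 139.]
 [322. 282.]]
4 [[[-0.0, 0.0, 0.4], [-0.0, -0.0, 0.0], 0], [[-0.0, 0.0, 0.4], [-0.0, -0.0, 0.0], 0], [[-0.0, 0.0, 0.5], [-0.0, -0.0, 0.0], 0], [[-0.0, 0.1, 0.4], [-0.001, -0.001, 0.001], 0]]
end [0.5767 0.0286 0.0434] [ 9.999e-01  1.190e-02 -2.000e-04  2.000e-04]
```

View pics/w2.png

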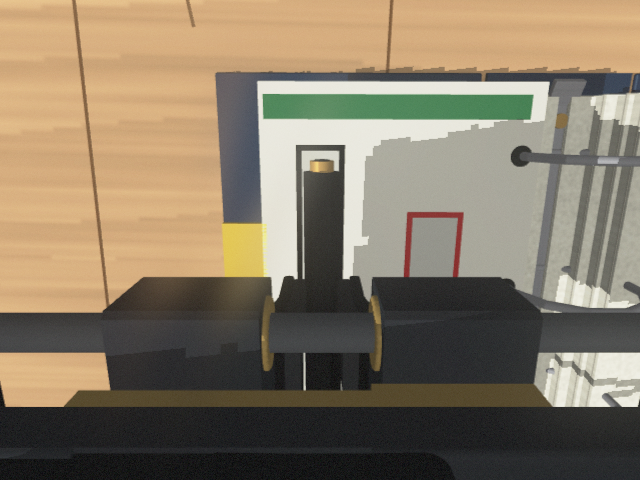

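The barrel tip shows at (322,165) inside the black outline, whose top edge is at row 146 against a predicted 139. The outline therefore sits about 3 mm nearer, so I shift −0.2 cm in x, lower and release.

Call:
{"api": "move_arm", "payload": {"targets": [[[-0.2,0,0.4],[0,0,0],0],[[0,0,0.4],[0,0,0],0],[[0,0,0.5],[0,0,0],0],[[0,0,0.4],[0,0,0],0],[[0,0,0],[0,0,0],0],[[0,0,0],[0,0,0],22],[[0,0,0],[0,0,0],28],[[0,0,0],[0,0,0],28],[[0,0,0],[0,0,0],28],[[0,0,-1],[0,0,0],28],[[0,0,-2],[0,0,0],28],[[0,0,-4],[0,0,0],50],[[0,0,-4],[0,0,0],50]]}}

```text
time: 13.25
ee_pos: [0.5747, 0.0291, 0.1558]
eef_rot: [1.0, 0.012, 0.001, -0.0]
ft_force: [1.4, -0.6, 0.4]
width: 0.0373
grip_force: 0.0
```

```bash
python3 - <<'E'
from m import *
from plan import *
c=r.camera("wrist"); 
cv2.imwrite("pics/w3.png",c["image"])
Q=down(np.radians(7)); t=[.532,.362]
rows([([*t,.13],Q,14),([*t,.05],Q,4),([*t,.006],Q,3)],grip=50)
E
```

```text
21 [[[-0.3, -2.4, 0.2], [-0.0, -0.001, -0.007], 50], [[-0.2, -2.4, 0.2], [-0.0, -0.001, -0.007], 50], [[-0.2, -2.4, 0.2], [-0.0, -0.001, -0.007], 50], [[-0.2, -2.4, 0.2], [-0.0, -0.0, -0.007], 50], [[-0.2, -2.4, 0.2], [-0.0, -0.001, -0.007], 50], [[-0.2, -2.4, 0.2], [-0.0, -0.0, -0.007], 50], [[-0.2, -2.4, 0.2], [-0.0, -0.001, -0.007], 50], [[-0.2, -2.4, 0.3], [-0.0, -0.0, -0.007], 50], [[-0.1, -2.4, 0.2], [-0.0, -0.001, -0.007], 50], [[-0.1, -2.4, 0.3], [-0.0, -0.0, -0.007], 50], [[-0.1, -2.4, 0.2], [-0.0, -0.001, -0.007], 50], [[-0.1, -2.4, 0.3], [-0.0, -0.0, -0.007], 50], [[-0.1, -2.3, 0.2], [-0.0, -0.001, -0.007], 50], [[-0.0, -2.4, 0.3], [-0.0, -0.0, -0.007], 50], [[-0.0, 0.0, 2.0], [-0.0, -0.0, 0.0], 50], [[-0.0, 0.0, 2.0], [-0.0, -0.0, 0.0], 50], [[-0.0, 0.0, 2.0], [-0.0, -0.0, 0.0], 50], [[-0.0, 0.0, 2.0], [-0.0, -0.0, 0.0], 50], [[-0.0, 0.0, 1.5], [-0.0, -0.0, 0.0], 50], [[-0.0, 0.0, 1.4], [-0.0, -0.0, 0.0], 50], [[-0.0, 0.0, 1.5], [-0.0, -0.0, 0.0], 50]]
end [0.5321 0.3625 0.0056] [ 9.981e-01  6.110e-02  2.000e-04 -1.000e-04]
```

View pics/w3.png

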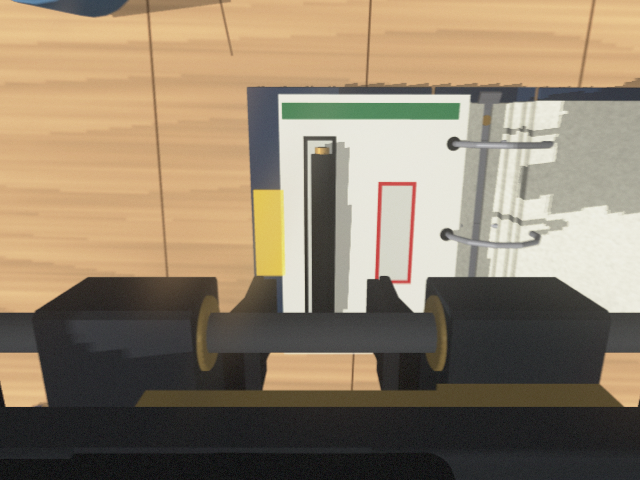

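The barrel lies in the outline, tip at (321,151) and sides parallel, about 3 mm short of centre. That is well within tolerance. On to the sleeve.

Call:
{"api": "move_arm", "payload": {"targets": [[[-0.3,-2.4,0.2],[0,0,-0.007],50],[[-0.2,-2.4,0.2],[0,0,-0.007],50],[[-0.2,-2.4,0.2],[0,0,-0.007],50],[[-0.2,-2.4,0.2],[0,0,-0.007],50],[[-0.2,-2.4,0.2],[0,0,-0.007],50],[[-0.2,-2.4,0.2],[0,0,-0.007],50],[[-0.2,-2.4,0.2],[0,0,-0.007],50],[[-0.2,-2.4,0.3],[0,0,-0.007],50],[[-0.1,-2.4,0.2],[0,0,-0.007],50],[[-0.1,-2.4,0.3],[0,0,-0.007],50],[[-0.1,-2.4,0.2],[0,0,-0.007],50],[[-0.1,-2.4,0.3],[0,0,-0.007],50],[[-0.1,-2.3,0.2],[0,0,-0.007],50],[[0,-2.4,0.3],[0,0,-0.007],50],[[0,0,0],[0,0,0],50],[[0,0,0],[0,0,0],50]]}}

```text
time: 15.3
ee_pos: [0.5299, 0.3611, 0.122]
eef_rot: [0.998, 0.061, 0.0, -0.0]
ft_force: [0.4, -0.3, -1.0]
width: 0.0434
grip_force: 0.0
```

```bash
python3 - <<'E'
from m import *
from plan import *
c=r.camera("wrist"); H,S,V=cv2.split(cv2.cvtColor(c["image"],cv2.COLOR_BGR2HSV))
red=(((H<6)|(H>172))&(S>150)&(V>60)).astype(np.uint8)*255
b=blob(c,red,(0,0,640,480),.012); print(b, proj(c,[.532,.362,.012]))
Q=down(np.radians(7)); t=[.532,.362]
rows([([*t,.05],Q,4),([*t,.006],Q,3)],grip=50)
E
```

```text
(array([530.2, 363.9]), array([64.7, 17.7]), 6.1) [[319.61911573 231.55759564]]
7 [[[0.0, -0.0, 1.8], [-0.0, -0.0, -0.0], 50], [[0.1, -0.0, 1.8], [-0.0, -0.0, -0.0], 50], [[0.0, -0.1, 1.8], [-0.0, -0.0, -0.001], 50], [[0.1, -0.0, 1.8], [-0.0, -0.001, -0.0], 50], [[-0.0, 0.0, 1.5], [-0.0, 0.0, -0.0], 50], [[-0.0, 0.0, 1.4], [-0.0, 0.0, -0.0], 50], [[-0.0, 0.0, 1.5], [-0.0, 0.0, -0.0], 50]]
end [0.532  0.362  0.0059] [ 0.9981  0.0608 -0.     -0.    ]
```

The wrist measurement (0.530, 0.364, 6.1°, 65×18 mm) agrees with the sleeve. I descend and grip gently.

Call:
{"api": "move_arm", "payload": {"targets": [[[0,0,1.8],[0,0,0],50],[[0,-0.1,1.8],[0,0,0.01],50],[[0,-0.1,1.8],[0,0,0],50],[[0,0,1.8],[0,0,0],50],[[0,0,1.5],[0,0,0],50],[[0,0,1.4],[0,0,0],50],[[0,0,1.5],[0,0,0],50],[[0,0,0],[0,0,0],50],[[0,0,0],[0,0,0],0],[[0,0,0],[0,0,0],0],[[0,0,0],[0,0,0],0],[[0,0,0],[0,0,0],0]], "grip_force": 12}}

```text
time: 16.85
ee_pos: [0.5294, 0.3639, 0.0057]
eef_rot: [0.998, 0.056, 0.0, -0.0]
ft_force: [-0.7, -0.5, 2.3]
width: 0.0175
grip_force: 12.0
```

```bash
python3 - <<'E'
from plan import *
p0=r.read_state()["ee_pos"]; t=B(-.002,.065,0); Q=down(PSI); q0=down(np.radians(6.3))
rows([([*p0[:2],.13],q0,5),([*t[:2],.13],Q,15)])
rows([([*t[:2],.13],Q,15)],p=[*p0[:2],.13],q=q0)
E
```

```text
20 [[[0.0, -0.0, -2.5], [-0.0, -0.0, 0.0], 0], [[0.0, -0.0, -2.5], [-0.0, -0.0, 0.001], 0], [[0.0, -0.0, -2.5], [-0.0, -0.0, 0.0], 0], [[0.0, -0.0, -2.5], [-0.0, -0.0, 0.001], 0], [[0.0, -0.0, -2.4], [-0.001, -0.001, 0.0], 0], [[0.0, 2.6, -0.0], [0.0, 0.0, 0.006], 0], [[0.0, 2.6, -0.0], [0.0, 0.0, 0.006], 0], [[0.1, 2.6, -0.0], [0.0, 0.0, 0.006], 0], [[0.1, 2.6, -0.0], [0.0, 0.0, 0.006], 0], [[0.1, 2.6, -0.0], [0.0, 0.0, 0.006], 0], [[0.1, 2.6, -0.0], [0.0, 0.0, 0.006], 0], [[0.1, 2.6, -0.0], [0.0, 0.0, 0.006], 0], [[0.1, 2.6, -0.0], [0.0, 0.0, 0.005], 0], [[0.1, 2.6, -0.0], [0.0, 0.0, 0.006], 0], [[0.2, 2.6, -0.0], [0.0, 0.0, 0.005], 0], [[0.2, 2.6, -0.0], [0.0, 0.0, 0.006], 0], [[0.2, 2.6, -0.0], [0.0, 0.0, 0.005], 0], [[0.2, 2.5, -0.0], [0.0, 0.0, 0.006], 0], [[0.2, 2.6, -0.0], [0.0, 0.0, 0.005], 0], [[0.2, 2.5, -0.0], [0.0, 0.0, 0.006], 0]]
end [ 0.5751 -0.0221  0.1298] [ 9.999e-01  1.200e-02 -1.000e-04  2.000e-04]
15 [[[0.0, 2.6, 0.0], [0.0, 0.0, 0.006], 0], [[0.0, 2.6, 0.0], [0.0, 0.0, 0.006], 0], [[0.1, 2.6, 0.0], [0.0, 0.0, 0.006], 0], [[0.1, 2.6, 0.0], [0.0, 0.0, 0.006], 0], [[0.1, 2.6, 0.0], [0.0, 0.0, 0.006], 0], [[0.1, 2.6, 0.0], [0.0, 0.0, 0.006], 0], [[0.1, 2.6, 0.0], [0.0, 0.0, 0.006], 0], [[0.1, 2.6, 0.0], [0.0, 0.0, 0.005], 0], [[0.1, 2.6, 0.0], [0.0, 0.0, 0.006], 0], [[0.2, 2.6, 0.0], [0.0, 0.0, 0.005], 0], [[0.2, 2.6, 0.0], [0.0, 0.0, 0.006], 0], [[0.2, 2.6, 0.0], [0.0, 0.0, 0.005], 0], [[0.2, 2.5, 0.0], [0.0, 0.0, 0.006], 0], [[0.2, 2.6, 0.0], [0.0, 0.0, 0.005], 0], [[0.2, 2.5, 0.0], [0.0, 0.0, 0.006], 0]]
end [ 0.5751 -0.022   0.13  ] [0.9999 0.012  0.     0.    ]
```

Call:
{"api": "move_arm", "payload": {"targets": [[[0,0,-2.5],[0,0,0],0],[[0,0,-2.5],[0,0,0],0],[[0,0,-2.5],[0,0,0],0],[[0,0,-2.5],[0,0,0],0],[[0,0,-2.4],[0,0,0],0],[[0,2.6,0],[0,0,0.006],0],[[0,2.6,0],[0,0,0.006],0],[[0.1,2.6,0],[0,0,0.006],0],[[0.1,2.6,0],[0,0,0.006],0],[[0.1,2.6,0],[0,0,0.006],0],[[0.1,2.6,0],[0,0,0.006],0],[[0.1,2.6,0],[0,0,0.006],0],[[0.1,2.6,0],[0,0,0.005],0],[[0.1,2.6,0],[0,0,0.006],0],[[0.2,2.6,0],[0,0,0.005],0],[[0.2,2.6,0],[0,0,0.006],0],[[0.2,2.6,0],[0,0,0.005],0],[[0.2,2.5,0],[0,0,0.006],0],[[0.2,2.6,0],[0,0,0.005],0],[[0.2,2.5,0],[0,0,0.006],0]]}}

```text
time: 19.35
ee_pos: [0.5758, -0.023, 0.1292]
eef_rot: [1.0, 0.013, 0.0, -0.0]
ft_force: [0.0, 0.0, -0.6]
width: 0.0171
grip_force: 12.0
```

Call:
{"api": "move_arm", "payload": {"targets": [[[0,0,0],[0,0,0],0],[[0,0,0],[0,0,0],0]]}}

```text
time: 19.6
ee_pos: [0.5756, -0.0211, 0.1291]
eef_rot: [1.0, 0.013, 0.0, -0.001]
ft_force: [-0.2, 0.1, -0.2]
width: 0.0174
grip_force: 12.0
```

```bash
python3 - <<'E'
from plan import *
t=B(-.002,.065,0)
rows([([*t[:2],.0435],down(PSI),8)])
E
```

```text
8 [[[-0.0, 0.0, 1.1], [-0.0, -0.0, 0.0], 0], [[-0.0, 0.0, 1.1], [-0.0, -0.0, 0.0], 0], [[-0.0, 0.0, 1.1], [-0.0, -0.0, 0.0], 0], [[-0.0, 0.0, 1.1], [-0.0, -0.0, 0.001], 0], [[-0.0, 0.0, 1.0], [-0.0, -0.0, 0.0], 0], [[-0.0, 0.0, 1.1], [-0.0, -0.0, 0.001], 0], [[-0.0, 0.1, 1.0], [-0.001, -0.0, 0.0], 0], [[-0.0, 0.0, 1.1], [-0.0, -0.0, 0.001], 0]]
end [ 0.5756 -0.022   0.0431] [ 9.999e-01  1.190e-02  1.000e-04 -0.000e+00]
```

Call:
{"api": "move_arm", "payload": {"targets": [[[0,0.1,1.1],[0,0,0],0],[[0,0,1.1],[0,0,0],0],[[0,0,1.1],[0,0,0],0],[[0,0,1.1],[0,0,0],0],[[0,0,1.0],[0,0,0],0],[[0,0,1.1],[0,0,0],0],[[0,0,1.0],[0,0,0],0],[[0,0,1.0],[0,0,0],0],[[0,0,0],[0,0,0],0],[[0,0,0],[0,0,0],26],[[0,0,0],[0,0,0],29],[[0,0,0],[0,0,0],29],[[0,0,0],[0,0,0],29],[[0,0,-1],[0,0,0],29],[[0,0,-3],[0,0,0],29],[[0,0,-5],[0,0,0],29],[[0,0,-5],[0,0,0],29],[[-5,0,-3],[0,0,0],29],[[-6,0,0],[0,0,0],29],[[-5,0,0],[0,0,0],29]]}}

```text
time: 22.1
ee_pos: [0.4142, -0.0271, 0.2148]
eef_rot: [1.0, 0.013, 0.001, 0.0]
ft_force: [-0.2, -1.3, 1.1]
width: 0.0251
grip_force: 0.0
```

```bash
python3 - <<'E'
from m import *
from plan import *
c=r.camera("wrist"); cv2.imwrite("pics/w4.png",c["image"])
H,S,V=cv2.split(cv2.cvtColor(c["image"],cv2.COLOR_BGR2HSV))
print(B(-.002,.116,0),B(-.002,.065,0), proj(c,[B(-.002,.116,.0375),B(-.002,.065,.0375)]).round())
E
```

```text
[0.57421684 0.0289186  0.        ] [ 0.57544073 -0.02206671  0.        ] [[248.  -6.]
 [319.  -6.]]
```

View pics/w4.png

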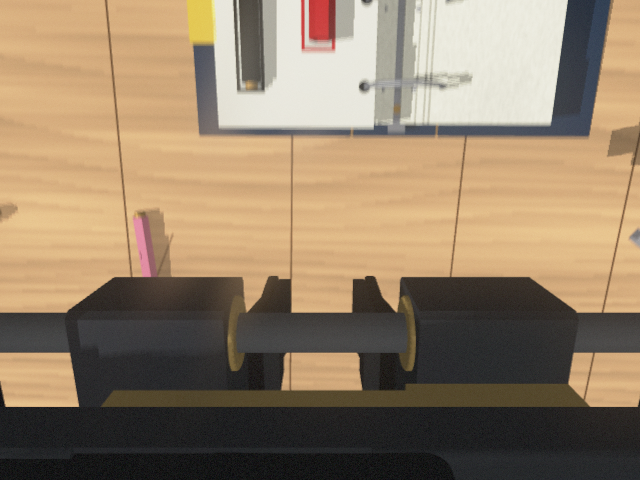

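Both parts' near ends lie inside their outlines: barrel end at (250,85), sleeve end at (319,40). One numeric check from the top camera before handing in.

```bash
python3 - <<'E'
from m import *
from plan import *
c=r.camera("top"); H,S,V=cv2.split(cv2.cvtColor(c["image"],cv2.COLOR_BGR2HSV))
blk=((V<60)*255).astype(np.uint8); red=(((H<6)|(H>172))&(S>170)&(V>80)).astype(np.uint8)*255
yel=((H>20)&(H<35)&(S>200)&(V>150)).astype(np.uint8)*255
b=blob(c,blk,(288,190,302,250),.045); s=blob(c,red,(303,200,324,240),.05)
print(b,B(-.003,.116,0)[:2]); print(s,B(-.002,.065,0)[:2]); print(blob(c,yel,(270,190,290,250),.0375),B(0,.151,0)[:2])
E
```

```text
(array([574.4,  26.2]), array([108.7,  14.1]), 1.3) [0.57321713 0.0288946 ]
(array([578.3, -24.6]), array([57.3, 15.6]), 2.3) [ 0.57544073 -0.02206671]
(array([575.6,  64.5]), array([15.5, 57.2]), -0.1) [0.57537635 0.06395651]
```

Both parts are within 4 mm and 2° of their outlines, the leaf is flat and the arm is clear. Handing in.

```bash
python3 -c "
from h import *
print(r.close_job())"
```

```text
the job is handed in; nothing more can be done
None
```

I turned the leaf flat onto the left-hand pages and laid the barrel and the sleeve within about 4 mm and 2° of their outlines. I did not touch the cup, clip or screwdriver, and handed the job in after about 22 s on the robot's clock; no verdict came back.

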